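# Restack the tap filter's two discs on their splined core

## Task

The tap filter is open and its two toothed discs have been washed. Put the blue disc on the splined core first with its tab towards the blue lug, then the yellow disc on top of it with its tab the opposite way, towards the yellow lug, each pushed fully home and let go. The core's angle is not known: rest the disc lightly on the teeth and turn it until it drops in; never force it, and leave the other things where they stand.

Things in the scene. Friction and masses are not known exactly. Their poses are not given: they have to be found in the camera images.
- filter_base: lower half of the opened tap filter, fixed to the counter: grey flange 100 mm across, 8 mm thick. Origin: centre of its underside, on the axis of the steel splined core; z up, +y to the blue lug, -y to the yellow lug. The core's own angle is not measured: its four teeth are turned 0.22 to 1.35 rad (counter-clockwise from above) from this body's axes. It turns stiffly (0.12 N m).
- seat (a point): on the axis, centre of the seat, a black rubber ring 48 mm across whose top is 24 mm above the counter; it yields up to 4 mm, at about 3 N per mm. On it the blue disc lies when home; the yellow disc's underside is then 12 mm higher (36 mm above the counter)
- tooth_tops (a point): on the axis, 50 mm above the counter, level with the tops of the core's four teeth (90 degrees apart, each 6 mm wide, reaching 19 mm from the axis; shaft 26 mm across). A plain round nose goes on above them, tapering to 18 mm across at 59 mm. It centres a disc, which then rests on the teeth until its slots face them within about 0.07 rad.
- blue_lug (a point): top of the blue lug, 53 mm from the axis at the base's +y side, 10 mm high. The core sits on a spring: pressed from above it starts to sink at about 2 N and meets its stop 6 mm down at about 6 N. When the slots come over the teeth the core springs up through the disc and the press force falls away.
- yellow_lug (a point): top of the yellow lug, 53 mm from the axis at the base's -y side, 10 mm high. Of the four ways a disc fits, the right one has its tab nearest its own lug; as the teeth never stand in line with the lugs, the tab ends 0.15 to 0.85 rad to one side or the other of the lug's direction, and the two tabs opposite each other.
- blue_disc: blue plastic disc, octagonal ring 60 mm across flats, 12 mm thick, 40 to 80 g, lying on a white stand (44 mm across, 24 mm high; either stand). Origin: centre of its underside; z up, x along its one tab. Flats, 25 mm wide, face every 45 degrees from x; grip opposite ones at 90 or 45 degrees to the tab. Hole: bore 29 mm, with slots 8.6 mm wide at 0, 90, 180, 270 degrees from x.
- blue_tab (a point): point on the blue disc's tab, 40 mm from the disc's centre and 6 mm above its underside; the tab is 16 mm wide, 12 mm thick and ends 47 mm from the centre
- yellow_disc: yellow plastic disc, octagonal ring 60 mm across flats, 12 mm thick, 40 to 80 g, lying on a white stand (44 mm across, 24 mm high; either stand). Origin: centre of its underside; z up, x along its one tab. Flats, 25 mm wide, face every 45 degrees from x; grip opposite ones at 90 or 45 degrees to the tab. Hole: bore 29 mm, with slots 8.6 mm wide at 0, 90, 180, 270 degrees from x.
- yellow_tab (a point): point on the yellow disc's tab, 40 mm from the disc's centre and 6 mm above its underside; the tab is 16 mm wide, 12 mm thick and ends 47 mm from the centre
- filter_bowl: clear round filter bowl, 84 mm across, 90 mm high, standing at the left; origin: centre of its underside; leave it alone
- nail_brush: wooden nail brush, 38 x 90 x 30 mm, between the robot and the filter; origin: centre of its underside; leave it alone
- soap_dispenser: green glass soap dispenser with a steel pump lever, 72 mm across, 176 mm high, in the tile niche; origin: centre of its underside; leave it alone
- toothpick_box: translucent toothpick box with a green lid, 47 x 77 x 34 mm, in the tile niche; origin: centre of its underside; leave it alone
- brush_cup: blue cup 70 mm across with a bottle brush standing in it, 185 mm high in all, in the tile niche; origin: centre of its underside; leave it alone
Not all that is in view belongs to the job. Of the things that look like the blue_disc, the larger one is meant. There is more than one size of the yellow_disc; the job needs the smaller.

How it is judged:
On the way, in this order (a step that is already met when the one before it is completed fails the run):
1. the blue disc is fully home on the seat, tab towards the blue lug (horizontal distance between blue_disc and filter_base below 0.004 m and z of blue_disc in the frame of filter_base between 0.022 and 0.026 m and angle between blue_disc's own z axis and vertical below 0.08 rad and y of blue_tab in the frame of filter_base above 0.0216 m), for 0.2 s.
2. the yellow disc is fully home on the blue disc, tab towards the yellow lug (all of step 1 and horizontal distance between yellow_disc and filter_base below 0.004 m and z of yellow_disc in the frame of filter_base between 0.034 and 0.038 m and angle between yellow_disc's own z axis and vertical below 0.08 rad and y of yellow_tab in the frame of filter_base below -0.0216 m and angle between the x axis of yellow_disc and the x axis of blue_disc, either way round below 0.25 rad), for 0.2 s.
At the end, for the whole second after the job is handed in: Blue disc flat on the seat (underside 24 mm up, within 2 mm; centre within 4 mm of the core axis), tab within 57 degrees of the blue lug; yellow disc flat on it (36 mm up, same tolerances), tab within 57 degrees of the yellow, opposite the blue tab within 0.25 rad lug; all at rest (all of step 2 and linear speed of each of blue_disc, yellow_disc below 0.01 m/s); the robot touches nothing.
It fails at once if a disc is forced: more than 25 N between it and the filter (contact force between any of blue_disc, yellow_disc and filter_base above 25 N).
It fails at once if the discs are pressed together with more than 25 N (contact force between yellow_disc and blue_disc above 25 N).
It fails at once if another thing is shifted by more than 20 mm (distance of any of filter_bowl, nail_brush, soap_dispenser, toothpick_box, brush_cup from where it was at the start of the episode above 0.02 m).
It also fails if it takes over 72 s, if anything falls off the work surface, if the arm or the gripper's body presses on something with over 40 N, if the wrist force passes 120 N, or if a joint passes its speed limit or range.

## Robot

A 6-joint arm with a two-finger parallel gripper is mounted at the origin on the work surface. World frame = base frame: x ahead of the robot, y to its left, z up, the work surface at z = 0. Lengths are in m, angles in rad, forces in N, time in s.
With the tool pointing down it reaches from about 0.35 to 0.775 m from the base axis. Payload 5.5 kg.
Tool frame: the origin (TCP) lies midway between the tips of the shut fingers; the grasp point (between the pads) lies 19 mm behind it; z points along the fingers, y is the line along which they close (so a half turn about z gives the same grasp; the last joint's range is limited). The gripper opens to 85 mm and grips with 20 to 120 N. Pads are 22 mm wide; open, the fingers measure 114 mm over their backs; the gripper's body (76 mm by 85 mm) begins 54 mm behind the grasp point. The pads swing forward as they close: fully open they stand 13 mm farther back than shut.
Start: joints at [-1.431, 0.313, 0.046, 1.304, 0, 1.431], TCP at [0.159, -0.553, 0.231] pointing down, gripper open.
Joint ranges: [-2.76, 2.76], [-0.86, 1.69], [-1.03, 1.26], [-2.2, 2.34], [-1.47, 1.5], [-3.14, 3.14]. Speed limits (rad/s): [2.57, 2.57, 3.14, 3.14, 3.14, 3.14].

## Interface

Orientations are given as a unit quaternion [w, x, y, z].
In Python, from workcell import env gives the robot as it stands. The module is installed in compiled form; this text tells all that it offers.
- The arm moves only by the tool servo_tool, never from a script. Its argument "increments" is a list of rows, each an object of numbers: "grip": the closure, from 0 (fully open) to 1 (shut); "x", "y", "z": the shift along the tool's x, y, z in mm; "roll": the turn about the tool's z in degrees. In form: [{"grip": .., "x": .., "y": .., "z": .., "roll": ..}, ...]. A call has 1 to 5 rows; each row shifts and turns the commanded pose from where the row before left it, along the tool's axes as they then stand; what a row does not reach is not made up. A row lasts 1/12 s, in which the tool goes at most 41.7 mm and 7.16 degrees, less where a joint would pass 70% of its speed; a pose out of reach is approached as far as the arm can. A call is refused whole if a number of a shift passes 41.7 or a number of a turn 7.16, either way. A call with a gripper value outside its range is refused whole. The fingers move at their own pace and stop on an object; "grip_force" is the grip in N (left out, the last holds). Time passes only in rows, so rows that do not move let the fingers close. It gives the time, the measured TCP pose, the force, the opening and the grip force at its end, in the units of the state.
- env.get_state(): the state, without advancing time (a new reading comes with each control period).
- env.read_camera(name): name is "scene" or "top"; returns the picture (384x512x3 uint8, red, green, blue); there is no depth.
- env.get_calibration(name): a dict with "vertical_fov" (degrees; the focal length in pixels is half the picture's height over the tangent of half this angle, whatever the lens; pixels are square), "cx", "cy" (the principal point, pixels), "k1" (the pictures are not rectified: a ray, as slopes to the right and down, at radius r is drawn at 1 + k1 r^2 times it, then the intrinsics apply), "rvec" (rotation vector, rad) and "tvec" (3), from world to camera coordinates, as OpenCV has them. Camera axes: x right, y down, z forward; pixel columns grow to the right and rows downward; lengths in m; the calibration is good to about 2 mm. A picture is of the moment at which its call begins. get_calibration takes no time and is no camera call.
- env.hand_in(): hands the job in; it is judged then, once.
The state is a dict: "clock": time; "joint_pos": joint angles; "qvel": joint speeds; "tau": joint torques, N m; "tcp_pos": TCP position; "orientation": TCP orientation; "wrist_force": force on the tool from outside, world axes, zero at the start; "ft_torque": the same for the moment, N m; "finger_gap": finger opening in m; "grip_force": force on a finger pad.
Only numpy, scipy, OpenCV 4.12 (cv2) and the standard library are available. Lean on these libraries where they do the work, as an engineer would, in place of code of your own. Each camera call takes 0.05 s, during which the arm holds its last target. There are 200 camera calls.

## Working session

There is one attempt and no reset: what is moved stays moved. The work goes in short steps, Python scripts to look and compute and a tool call to move; the robot and the scene stay as the last step left them, time stands still between calls to the robot, and variables do not carry over. Pictures are saved under pics/ and viewed, at most 10 in all, crops included, and the job is handed in when it is done.

Besides the shell and the picture viewer there is one more tool, called after "Call:" in YAML: its name, and indented under it one key for each argument. servo_tool: Moves the arm, as the interface text tells. Its arguments: {"type":"object","properties":{"increments":{"type":"array"},"grip_force":{"type":"number"}},"required":["increments"]}

```bash
mkdir -p pics; cat > h.py <<'E'
import numpy as np, cv2
from workcell import env
def cal(n):
    c=env.get_calibration(n); f=192/np.tan(np.radians(c["vertical_fov"])/2)
    R=cv2.Rodrigues(np.array(c["rvec"],float))[0]; return c,f,R,np.array(c["tvec"],float)
def pix2w(n,u,v,z):
    c,f,R,t=cal(n); d=np.array([(u-c["cx"])/f,(v-c["cy"])/f]); s=d.copy()
    for _ in range(20): s=d/(1+c["k1"]*(s@s))
    r=R.T@np.array([*s,1]); o=-R.T@t; return o+r*(z-o[2])/r[2]
def w2pix(n,p):
    c,f,R,t=cal(n); q=R@np.array(p,float)+t; s=q[:2]/q[2]; s=s*(1+c["k1"]*(s@s)); return s*f+[c["cx"],c["cy"]]
def snap(n,name,scale=1,crop=None):
    im=env.read_camera(n)[:,:,::-1]
    v=im if crop is None else im[crop[1]:crop[3],crop[0]:crop[2]]
    cv2.imwrite("pics/"+name,cv2.resize(v,None,fx=scale,fy=scale,interpolation=cv2.INTER_CUBIC)); return im
E
python3 - <<'E'
from h import *
for n in("scene","top"):
    im=snap(n,n+"0.png",1.5); cv2.imwrite("pics/raw_%s.png"%n,im)
    c,f,R,t=cal(n); print(n,c,-R.T@t)
print(env.get_state())
E
```

```text
scene {'vertical_fov': 56.873308319872145, 'cx': 256.77547744150866, 'cy': 191.33064444196714, 'k1': -0.0642322708782537, 'rvec': array([ 2.15535031,  0.73856087, -0.38034229]), 'tvec': array([-0.44263563, -0.13809   ,  1.04047023])} [ 0.91237596 -0.42036342  0.53706438]
top {'vertical_fov': 49.83229169960714, 'cx': 254.72614067318358, 'cy': 189.7525778792802, 'k1': -0.04657376549100098, 'rvec': array([ 2.2157722 , -2.1509435 ,  0.09529625]), 'tvec': array([0.03077746, 0.57190156, 0.92084829])} [0.49483152 0.05303348 0.96348816]
{'clock': 0.1, 'joint_pos': array([-1.43059550e+00,  3.13913575e-01,  4.51048019e-02,  1.30360677e+00,
       -7.63072427e-06,  1.43120354e+00]), 'qvel': array([-0.00118417, -0.00020334,  0.00478606,  0.00135402,  0.00026343,
       -0.00278641]), 'tau': array([ 2.80367676e-03, -4.81727242e+01,  2.99242705e+01,  1.27965599e-02,
       -1.83213178e-04,  4.49240133e-06]), 'tcp_pos': array([ 0.15871912, -0.55218955,  0.23050971]), 'orientation': array([-8.09605583e-04,  9.90230066e-01,  1.39440884e-01, -4.06149719e-06]), 'wrist_force': array([-0.13901234,  0.48242796, -0.22721955]), 'ft_torque': array([0.00698006, 0.03580775, 0.03218174]), 'grip_force': 0.0, 'finger_gap': 0.08542473240669374}
```

View pics/top0.png

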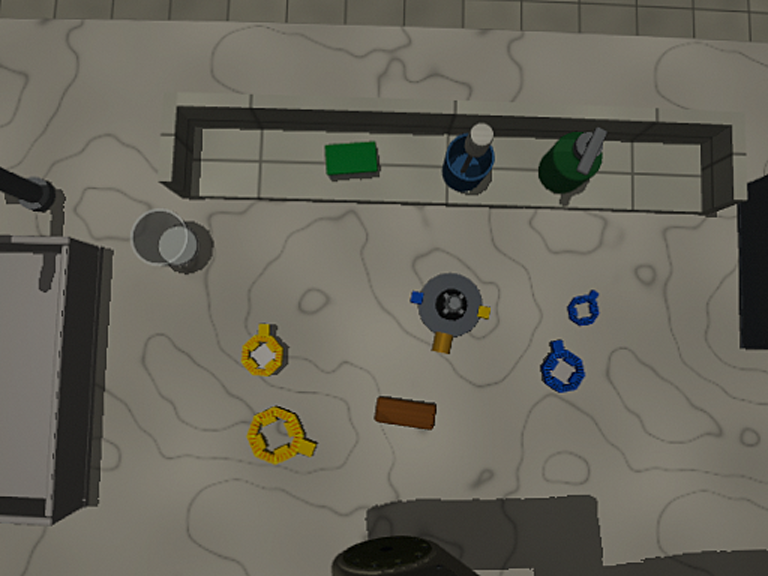

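View pics/scene0.png

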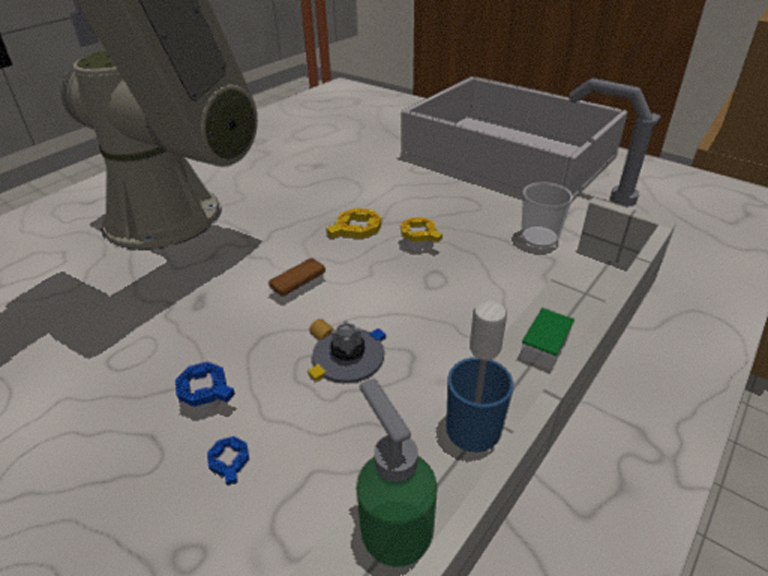

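The top view (1.5x) shows the larger blue disc at (562,368), the smaller yellow disc at (263,354), and the filter at (450,304). Its blue lug is at (417,297) and its yellow lug at (484,312). The brush is at (405,412). The scene view agrees. Next I'll fit the outlines in both views.

```bash
cat > fit.py <<'E'
from h import *
from scipy.optimize import minimize
def outline():
    R=.030/np.cos(np.pi/8); P=[(.047,-.008),(.047,.008),(.030,.008)]
    P+=[(R*np.cos(a),R*np.sin(a)) for a in np.pi/8+np.arange(8)*np.pi/4]+[(.030,-.008)]
    return np.array(P)
O=outline()
def masks(im):
    h=cv2.cvtColor(im,cv2.COLOR_BGR2HSV)
    return {"blue":cv2.inRange(h,(105,130,50),(125,255,255)),"yellow":cv2.inRange(h,(20,130,70),(32,255,255))}
def comp(m,u,v,fill=True):
    cs,_=cv2.findContours(m,cv2.RETR_EXTERNAL,cv2.CHAIN_APPROX_NONE)
    c=min((c for c in cs if cv2.contourArea(c)>8),key=lambda c:np.hypot(*(c.reshape(-1,2).mean(0)-[u,v])))
    return cv2.drawContours(np.zeros_like(m),[c],-1,255,-1)
def render(n,p,z):
    x,y,t=p; c,s=np.cos(t),np.sin(t); Q=O@np.array([[c,s],[-s,c]])+[x,y]
    im=np.zeros((384*4,512*4),np.uint8); A=[np.array([w2pix(n,(*q,zz)) for q in Q]) for zz in (z,z+.012)]
    f=lambda a:np.round((a*4+1.5)*16).astype(np.int32)
    for a in A: cv2.fillPoly(im,[f(a)],255,shift=4)
    for i in range(len(Q)):
        j=(i+1)%len(Q); cv2.fillPoly(im,[f(np.array([A[0][i],A[0][j],A[1][j],A[1][i]]))],255,shift=4)
    return cv2.resize(im,(512,384),interpolation=cv2.INTER_AREA)
def fit(M,p0,z):
    cost=lambda p:sum(np.abs(render(n,(p[0]/1e3,p[1]/1e3,p[2]/50),z).astype(float)-m).sum()/255 for n,m in M.items())
    best=None
    for dt in (-.15,0,.15):
        q=np.array([p0[0]*1e3,p0[1]*1e3,(p0[2]+dt)*50])
        r=minimize(cost,q,method="Nelder-Mead",options=dict(initial_simplex=[q,q+[4,0,0],q+[0,4,0],q+[0,0,6]],maxfev=90))
        if best is None or r.fun<best.fun: best=r
    return best.x/[1e3,1e3,50],best.fun
E
cat > m1.py <<'E'
from fit import *
T,S=cv2.imread("pics/raw_top.png"),cv2.imread("pics/raw_scene.png"); mt,ms=masks(T),masks(S)
for c,ut,tt,us in(("blue",(562,368),(557,346),(203,384)),("yellow",(263,354),(264,329),(420,230))):
    a=comp(mt[c],*np.array(ut)/1.5); b=comp(ms[c],*np.array(us)/1.5)
    q=pix2w("top",*np.array(ut)/1.5,.036); k=pix2w("top",*np.array(tt)/1.5,.036); p0=(q[0],q[1],np.arctan2(k[1]-q[1],k[0]-q[0]))
    for M in({"top":a},{"scene":b},{"top":a,"scene":b}): print(c,list(M),*fit(M,p0,.024),(a>0).sum(),(b>0).sum())
L={}
for n,m,pts in(("top",mt,((417,297),(484,312))),("scene",ms,((378,335),(317,372)))):
    P=[]
    for c,u in zip(("blue","yellow"),pts):
        k=comp(m[c],*np.array(u)/1.5); mo=cv2.moments(k,True); P.append(pix2w(n,mo["m10"]/mo["m00"],mo["m01"]/mo["m00"],.009)[:2])
    d=P[0]-P[1]; print(n,"axis",(P[0]+P[1])/2,"dist",np.hypot(*d),"lug dir",np.arctan2(d[1],d[0]))
u,v=w2pix("top",[*((P[0]+P[1])/2),.05]); print(u,v)
u,v=int(u),int(v); cv2.imwrite("pics/core.png",cv2.convertScaleAbs(cv2.resize(T[v-26:v+26,u-26:u+26],None,fx=11,fy=11,interpolation=cv2.INTER_CUBIC),alpha=2))
E
python3 m1.py
```

```text
Traceback (most recent call last):
  File "m1.py", line 6, in <module>
    for M in({"top":a},{"scene":b},{"top":a,"scene":b}): print(c,list(M),*fit(M,p0,.024),(a>0).sum(),(b>0).sum())
                                                                          ~~~^^^^^^^^^^^
  File "fit.py", line 28, in fit
    r=minimize(cost,q,method="Nelder-Mead",options=dict(initial_simplex=[q,q+[4,0,0],q+[0,4,0],q+[0,0,6]],maxfev=90))
  File "fit.py", line 24, in <lambda>
    cost=lambda p:sum(np.abs(render(n,(p[0]/1e3,p[1]/1e3,p[2]/50),z).astype(float)-m).sum()/255 for n,m in M.items())
                  ~~~^^^^^^^^^^^^^^^^^^^^^^^^^^^^^^^^^^^^^^^^^^^^^^^^^^^^^^^^^^^^^^^^^^^^^^^^^^^^^^^^^^^^^^^^^^^^^^^^
  File "fit.py", line 24, in <genexpr>
    cost=lambda p:sum(np.abs(render(n,(p[0]/1e3,p[1]/1e3,p[2]/50),z).astype(float)-m).sum()/255 for n,m in M.items())
                             ~~~~~~^^^^^^^^^^^^^^^^^^^^^^^^^^^^^^^^^
  File "fit.py", line 17, in render
    im=np.zeros((384*4,512*4),np.uint8); A=[np.array([w2pix(n,(*q,zz)) for q in Q]) for zz in (z,z+.012)]
                                                      ~~~~~^^^^^^^^^^^
  File "h.py", line 11, in w2pix
    c,f,R,t=cal(n); q=R@np.array(p,float)+t; s=q[:2]/q[2]; s=s*(1+c["k1"]*(s@s)); return s*f+[c["cx"],c["cy"]]
            ~~~^^^
  File "h.py", line 4, in cal
    c=env.get_calibration(n); f=192/np.tan(np.radians(c["vertical_fov"])/2)
ValueError: time passes only in moves, steps and waits
```

Calibration calls are limited per script, so I'll cache them.

```bash
sed -i 's/^def cal(n)/import functools\n@functools.lru_cache\ndef cal(n)/' h.py; time python3 m1.py
```

```text
blue ['top'] [ 0.44834467 -0.22744749  0.24738057] 55.792156862745095 646 799
blue ['scene'] [ 0.44626601 -0.22594546  0.20529071] 68.3843137254902 646 799
blue ['top', 'scene'] [ 0.44778019 -0.22697657  0.23873801] 134.57647058823528 646 799
yellow ['top'] [ 0.45959797  0.22478842 -0.02592076] 227.79607843137254 472 345
yellow ['scene'] [ 0.45792334  0.22798759 -0.06057088] 28.16862745098039 472 345
yellow ['top', 'scene'] [ 0.45917244  0.22569676 -0.04489274] 273.07450980392156 472 345
top axis [ 0.54476034 -0.0577259 ] dist 0.10569391185584288 lug dir 1.3908950055649394
scene axis [ 0.54519721 -0.05776582] dist 0.10683908519148146 lug dir 1.3901561082845875
302.08240827076855 201.67813010204526
real	0m6.148s
user	0m4.807s
sys	0m1.737s
```

View pics/core.png

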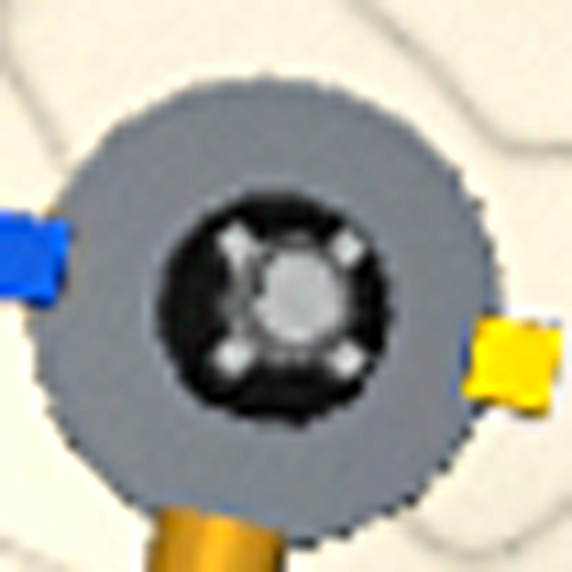

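```bash
cat > m2.py <<'E'
from fit import *
T,S=cv2.imread("pics/raw_top.png"),cv2.imread("pics/raw_scene.png"); mt,ms=masks(T),masks(S)
P=[pix2w("top",302-26+(a+.5)/11-.5,201-26+(b+.5)/11-.5,.050)[:2] for a,b in((237,242),(349,245),(348,358),(236,357))]
c=np.mean(P,0); print("core",c,[round(float(np.hypot(*(p-c))),4) for p in P],[round(float(np.arctan2(*(p-c)[::-1])%(np.pi/2)),3) for p in P])
h=cv2.cvtColor(T,cv2.COLOR_BGR2HSV); m=cv2.inRange(h,(18,90,40),(35,255,255)); m=cv2.morphologyEx(m,cv2.MORPH_CLOSE,np.ones((3,3)))
a=comp(m,175.3,236); print((a>0).sum()); mm=masks(S)["yellow"]; b=comp(mm,280,153)
for M in({"top":a},{"scene":b}): print(list(M),*fit(M,(.459,.227,-.04),.024))
ys,xs=np.nonzero(a); v=T[216:256,155:195]; cv2.imwrite("pics/yel.png",np.hstack([cv2.resize(v,None,fx=10,fy=10),cv2.cvtColor(cv2.resize(a[216:256,155:195],None,fx=10,fy=10),cv2.COLOR_GRAY2BGR)]))
E
python3 m2.py
```

```text
core [ 0.5448003  -0.05789781] [0.0162, 0.0161, 0.016, 0.0162] [0.785, 0.801, 0.793, 0.81]
695
['top'] [ 0.45936301  0.22475636 -0.00887184] 23.109803921568627
['scene'] [ 0.45798228  0.22781106 -0.06736076] 29.231372549019607
```

Core is at (0.545,-0.058) with the teeth at 0.797 rad mod 90° in the world frame, 0.98 rad from the base axes and so inside the stated range. The blue tab target is 0.797 rad and the yellow is -2.345 rad. Moving above the blue disc now.

Call:
servo_tool:
  increments:
    - {"grip": 0,"x": 26,"y": -16.6,"z": 9,"roll": 0.2}
    - {"grip": 0,"x": 26,"y": -16.6,"z": 9,"roll": 0.2}
    - {"grip": 0,"x": 26,"y": -16.6,"z": 9,"roll": 0.2}
    - {"grip": 0,"x": 26,"y": -16.6,"z": 9,"roll": 0.2}
    - {"grip": 0,"x": 26,"y": -16.6,"z": 9,"roll": 0.2}

```text
clock: 0.52
tcp_pos: [0.2621, -0.4363, 0.1855]
orientation: [-0.0, 0.991, 0.13, -0.0]
wrist_force: [1.0, 0.1, -0.7]
finger_gap: 0.0854
grip_force: 0.0
```

Call:
servo_tool:
  increments:
    - {"grip": 0,"x": 26,"y": -16.6,"z": 9,"roll": 0.2}
    - {"grip": 0,"x": 26,"y": -16.6,"z": 9,"roll": 0.2}
    - {"grip": 0,"x": 26,"y": -16.6,"z": 9,"roll": 0.2}
    - {"grip": 0,"x": 26,"y": -16.6,"z": 9,"roll": 0.2}
    - {"grip": 0,"x": 26,"y": -16.6,"z": 9,"roll": 0.2}

```text
clock: 0.93
tcp_pos: [0.367, -0.3231, 0.1406]
orientation: [-0.0, 0.993, 0.122, -0.0]
wrist_force: [0.6, 0.0, 1.0]
finger_gap: 0.0857
grip_force: 0.0
```

Call:
servo_tool:
  increments:
    - {"grip": 0,"x": 26,"y": -16.6,"z": 9}
    - {"grip": 0,"x": 26,"y": -16.6,"z": 9}
    - {"grip": 0,"x": 26,"y": -16.6,"z": 9}
    - {"grip": 0,"x": 26,"y": -16.6,"z": 9}
    - {"grip": 0}

```text
invalid input at $.increments[0]: expected keys grip, x, y, z, roll
```

```bash
cat >> h.py <<'E'
def goto(x,y,psi,z):
    s=env.get_state(); q=s["orientation"]; p=s["tcp_pos"]; ps=2*np.arctan2(q[2],q[1])
    d=np.array([x,y])-p[:2]; c,sn=np.cos(ps),np.sin(ps); e=(psi-ps+np.pi)%(2*np.pi)-np.pi
    print("t",round(s["clock"],2),"tcp",p.round(4),"psi",round(ps,3),"F",s["wrist_force"].round(2),"Mz",s["ft_torque"].round(3)[2],"gap",round(s["finger_gap"],4),"j6",s["joint_pos"][5].round(2),"\n NEED x %.1f y %.1f z %.1f mm roll %.2f deg"%((d[0]*c+d[1]*sn)*1e3,(d[0]*sn-d[1]*c)*1e3,(p[2]-z)*1e3,-np.degrees(e)))
E
python3 -c "
from h import *
goto(.4478,-.2268,.24,.010)"
```

```text
t 0.93 tcp [ 0.367  -0.3231  0.1406] psi 0.245 F [0.65 0.05 0.96] Mz -0.049 gap 0.0857 j6 2.01 
 NEED x 101.7 y -73.9 z 130.6 mm roll 0.26 deg
```

Call:
servo_tool:
  increments:
    - {"grip": 0,"x": 25.5,"y": -18.5,"z": 15,"roll": 0.2}
    - {"grip": 0,"x": 25.5,"y": -18.5,"z": 15,"roll": 0}
    - {"grip": 0,"x": 25.5,"y": -18.5,"z": 15,"roll": 0}
    - {"grip": 0,"x": 25.2,"y": -18.4,"z": 15,"roll": 0}
    - {"grip": 0,"x": 0,"y": 0,"z": 10,"roll": 0}

```text
clock: 1.35
tcp_pos: [0.4491, -0.2242, 0.0697]
orientation: [-0.001, 0.992, 0.123, -0.0]
wrist_force: [0.5, 0.4, 0.5]
finger_gap: 0.0855
grip_force: 0.0
```

```bash
python3 -c "
from h import *
goto(.4478,-.2268,.24,.010); snap('top','b1.png',5,(320,200,440,290))"
```

```text
t 1.35 tcp [ 0.4491 -0.2242  0.0697] psi 0.247 F [0.47 0.38 0.46] Mz -0.018 gap 0.0855 j6 2.27 
 NEED x -1.9 y 2.2 z 59.7 mm roll 0.39 deg
```

View pics/b1.png

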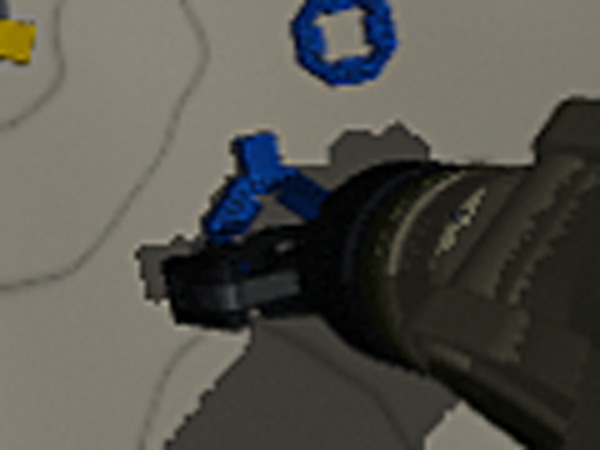

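The gripper's left finger is at (245,280) beside the blue disc, whose tab shows at (258,155), so the alignment is plausible. Descending.

Call:
servo_tool:
  increments:
    - {"grip": 0,"x": -1,"y": 1.5,"z": 20,"roll": 0.2}
    - {"grip": 0,"x": 0,"y": 0,"z": 20,"roll": 0}
    - {"grip": 0,"x": 0,"y": 0,"z": 10,"roll": 0}
    - {"grip": 0,"x": 0,"y": 0,"z": 5,"roll": 0}
    - {"grip": 0,"x": 0,"y": 0,"z": 0,"roll": 0}

```text
clock: 1.82
tcp_pos: [0.4457, -0.2302, 0.0155]
orientation: [-0.001, 0.993, 0.118, -0.001]
wrist_force: [0.1, 0.7, 0.3]
finger_gap: 0.0855
grip_force: 0.0
```

```bash
python3 -c "
from h import *
goto(.4478,-.2268,.24,.008)"
```

```text
t 1.82 tcp [ 0.4457 -0.2302  0.0155] psi 0.237 F [0.05 0.68 0.29] Mz 0.005 gap 0.0855 j6 2.27 
 NEED x 2.9 y -2.8 z 7.5 mm roll -0.18 deg
```

Call:
servo_tool:
  increments:
    - {"grip": 0,"x": 2.5,"y": -2.5,"z": 7,"roll": 0}
    - {"grip": 0,"x": 0,"y": 0,"z": 0,"roll": 0}
    - {"grip": 0.5,"x": 0,"y": 0,"z": 0,"roll": 0}
    - {"grip": 0.5,"x": 0,"y": 0,"z": 0,"roll": 0}
    - {"grip": 0.5,"x": 0,"y": 0,"z": 0,"roll": 0}
  grip_force: 30

```text
clock: 2.23
tcp_pos: [0.4491, -0.2275, 0.0101]
orientation: [0.001, 0.993, 0.119, 0.0]
wrist_force: [-0.1, 0.3, 1.4]
finger_gap: 0.0597
grip_force: 32.3
```

Call:
servo_tool:
  increments:
    - {"grip": 0.6,"x": 0,"y": 0,"z": 0,"roll": 0}
    - {"grip": 0.6,"x": 0,"y": 0,"z": 0,"roll": 0}
    - {"grip": 0.6,"x": 0,"y": 0,"z": 0,"roll": 0}

```text
clock: 2.48
tcp_pos: [0.4491, -0.2275, 0.0101]
orientation: [0.001, 0.993, 0.119, 0.0]
wrist_force: [-1.3, -0.7, 5.5]
finger_gap: 0.0595
grip_force: 32.8
```

```bash
python3 -c "
from h import *
goto(.4478,-.2268,.24,.008)"
```

```text
t 2.48 tcp [ 0.4491 -0.2275  0.0101] psi 0.238 F [-1.25 -0.68  5.46] Mz -0.037 gap 0.0595 j6 2.28 
 NEED x -1.1 y -1.0 z 2.1 mm roll -0.12 deg
```

Call:
servo_tool:
  increments:
    - {"grip": 0.6,"x": 0,"y": 0,"z": -25,"roll": 0}
    - {"grip": 0.6,"x": 0,"y": 0,"z": -30,"roll": 0}
    - {"grip": 0.6,"x": 0,"y": 0,"z": -25,"roll": 0}
    - {"grip": 0.6,"x": 20,"y": -21.4,"z": 0,"roll": 0}
    - {"grip": 0.6,"x": 26,"y": -28,"z": 0,"roll": 0}

```text
clock: 2.9
tcp_pos: [0.4831, -0.1705, 0.0914]
orientation: [0.002, 0.993, 0.116, 0.002]
wrist_force: [0.8, 0.6, -1.0]
finger_gap: 0.0594
grip_force: 33.1
```

Call:
servo_tool:
  increments:
    - {"grip": 0.6,"x": 26,"y": -28,"z": 0,"roll": 0}
    - {"grip": 0.6,"x": 26,"y": -28,"z": 0,"roll": 0}
    - {"grip": 0.6,"x": 22,"y": -23,"z": 0,"roll": 0}
    - {"grip": 0.6,"x": 13,"y": -14,"z": 0,"roll": 0}
    - {"grip": 0.6,"x": 0,"y": 0,"z": 0,"roll": -5}

```text
clock: 3.32
tcp_pos: [0.546, -0.0539, 0.0891]
orientation: [-0.0, 0.986, 0.164, 0.001]
wrist_force: [0.1, -0.6, -0.6]
finger_gap: 0.0598
grip_force: 33.1
```

Call:
servo_tool:
  increments:
    - {"grip": 0.6,"x": 0,"y": 0,"z": 0,"roll": -7}
    - {"grip": 0.6,"x": 0,"y": 0,"z": 0,"roll": -7}
    - {"grip": 0.6,"x": 0,"y": 0,"z": 0,"roll": -7}
    - {"grip": 0.6,"x": 0,"y": 0,"z": 0,"roll": -6}
    - {"grip": 0.6,"x": 0,"y": 0,"z": 0,"roll": 0}

```text
clock: 3.73
tcp_pos: [0.5442, -0.0572, 0.089]
orientation: [-0.0, 0.921, 0.389, -0.0]
wrist_force: [-0.2, -0.1, 0.0]
finger_gap: 0.0591
grip_force: 33.1
```

```bash
python3 -c "
from h import *
goto(.5448,-.0578,.797,.046); snap('scene','c1.png',4,(150,150,300,290)); print(w2pix('scene',[.5448,-.0578,.059]))"
```

```text
t 3.73 tcp [ 0.5442 -0.0572  0.089 ] psi 0.799 F [-0.17 -0.11  0.03] Mz 0.02 gap 0.0591 j6 2.09 
 NEED x 0.0 y 0.9 z 43.0 mm roll 0.12 deg
[229.99632165 217.04965569]
```

View pics/c1.png

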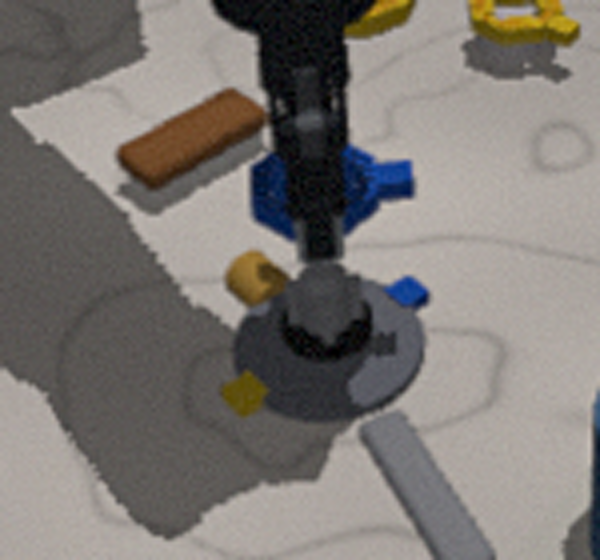

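The blue disc is held level at (330,190), directly above the core at (325,290), with its tab pointing to the blue-lug side. Lowering to just above the teeth.

Call:
servo_tool:
  increments:
    - {"grip": 0.6,"x": 0,"y": 0.8,"z": 20,"roll": 0}
    - {"grip": 0.6,"x": 0,"y": 0,"z": 18,"roll": 0}
    - {"grip": 0.6,"x": 0,"y": 0,"z": 8,"roll": 0}
    - {"grip": 0.6,"x": 0,"y": 0,"z": 3,"roll": 0}
    - {"grip": 0.6,"x": 0,"y": 0,"z": 0,"roll": 0}

```text
clock: 4.2
tcp_pos: [0.5442, -0.0578, 0.0396]
orientation: [-0.001, 0.922, 0.387, -0.001]
wrist_force: [0.0, 0.0, -0.5]
finger_gap: 0.0593
grip_force: 33.1
```

Call:
servo_tool:
  increments:
    - {"grip": 0.6,"x": 0,"y": 0,"z": 2,"roll": 0}
    - {"grip": 0.6,"x": 0,"y": 0,"z": 1,"roll": 0}
    - {"grip": 0.6,"x": 0,"y": 0,"z": 0,"roll": 0}

```text
clock: 4.45
tcp_pos: [0.5455, -0.0581, 0.0379]
orientation: [0.0, 0.922, 0.388, 0.0]
wrist_force: [1.0, -0.7, -0.3]
finger_gap: 0.0593
grip_force: 33.1
```

```bash
python3 -c "
from h import *
goto(.5448,-.0578,.797,.032)"
```

```text
t 4.45 tcp [ 0.5455 -0.0581  0.0379] psi 0.796 F [ 0.99 -0.71 -0.26] Mz 0.007 gap 0.0593 j6 2.09 
 NEED x -0.3 y -0.7 z 5.9 mm roll -0.05 deg
```

Call:
servo_tool:
  increments:
    - {"grip": 0.6,"x": 0,"y": 0,"z": 1.5,"roll": 0}
    - {"grip": 0.6,"x": 0,"y": 0,"z": 1,"roll": 0}
    - {"grip": 0.6,"x": 0,"y": 0,"z": 0.5,"roll": 0}
    - {"grip": 0.6,"x": 0,"y": 0,"z": 0,"roll": 0}

```text
clock: 4.78
tcp_pos: [0.5449, -0.058, 0.0342]
orientation: [0.0, 0.922, 0.388, -0.0]
wrist_force: [-0.6, 0.0, -1.4]
finger_gap: 0.0594
grip_force: 33.1
```

Call:
servo_tool:
  increments:
    - {"grip": 0.6,"x": 0,"y": 0,"z": 1,"roll": 0}
    - {"grip": 0.6,"x": 0,"y": 0,"z": 1,"roll": 0}
    - {"grip": 0.6,"x": 0,"y": 0,"z": 0,"roll": 0}

```text
clock: 5.03
tcp_pos: [0.5448, -0.0579, 0.032]
orientation: [-0.0, 0.922, 0.388, -0.0]
wrist_force: [-0.7, -0.1, -0.5]
finger_gap: 0.0595
grip_force: 33.1
```

```bash
python3 -c "
from h import *
goto(.5448,-.0578,.797,.032)"
```

```text
t 5.03 tcp [ 0.5448 -0.0579  0.032 ] psi 0.796 F [-0.68 -0.12 -0.54] Mz 0.066 gap 0.0595 j6 2.09 
 NEED x 0.1 y -0.1 z 0.0 mm roll -0.04 deg
```

Call:
servo_tool:
  increments:
    - {"grip": 0.6,"x": 0,"y": 0,"z": 1,"roll": 0}
    - {"grip": 0.6,"x": 0,"y": 0,"z": 1,"roll": 0}
    - {"grip": 0.6,"x": 0,"y": 0,"z": 0,"roll": 0}

```text
clock: 5.28
tcp_pos: [0.5448, -0.0579, 0.0301]
orientation: [-0.0, 0.922, 0.388, -0.0]
wrist_force: [0.4, -0.1, -0.6]
finger_gap: 0.0597
grip_force: 33.1
```

Call:
servo_tool:
  increments:
    - {"grip": 0.6,"x": 0,"y": 0,"z": 1,"roll": 0}
    - {"grip": 0.6,"x": 0,"y": 0,"z": 1,"roll": 0}
    - {"grip": 0.6,"x": 0,"y": 0,"z": 0,"roll": 0}

```text
clock: 5.53
tcp_pos: [0.5448, -0.0579, 0.028]
orientation: [-0.0, 0.922, 0.388, -0.0]
wrist_force: [0.5, 0.6, -0.9]
finger_gap: 0.0593
grip_force: 33.1
```

```bash
python3 -c "
from h import *
goto(.5448,-.0578,.797,.010)"
```

```text
t 5.53 tcp [ 0.5448 -0.0579  0.028 ] psi 0.796 F [ 0.51  0.59 -0.9 ] Mz 0.032 gap 0.0593 j6 2.09 
 NEED x 0.1 y -0.1 z 18.0 mm roll -0.03 deg
```

The slots are on the teeth with no force (underside about 42 mm). Lowering on.

Call:
servo_tool:
  increments:
    - {"grip": 0.6,"x": 0,"y": 0,"z": 2,"roll": 0}
    - {"grip": 0.6,"x": 0,"y": 0,"z": 2,"roll": 0}
    - {"grip": 0.6,"x": 0,"y": 0,"z": 2,"roll": 0}
    - {"grip": 0.6,"x": 0,"y": 0,"z": 1,"roll": 0}
    - {"grip": 0.6,"x": 0,"y": 0,"z": 0,"roll": 0}

```text
clock: 5.95
tcp_pos: [0.5446, -0.0579, 0.0209]
orientation: [-0.0, 0.922, 0.388, -0.0]
wrist_force: [1.2, -0.2, -0.7]
finger_gap: 0.0595
grip_force: 33.1
```

Call:
servo_tool:
  increments:
    - {"grip": 0.6,"x": 0,"y": 0,"z": 2,"roll": 0}
    - {"grip": 0.6,"x": 0,"y": 0,"z": 2,"roll": 0}
    - {"grip": 0.6,"x": 0,"y": 0,"z": 2,"roll": 0}
    - {"grip": 0.6,"x": 0,"y": 0,"z": 1,"roll": 0}
    - {"grip": 0.6,"x": 0,"y": 0,"z": 0,"roll": 0}

```text
clock: 6.37
tcp_pos: [0.5446, -0.0579, 0.0139]
orientation: [-0.0, 0.922, 0.388, -0.0]
wrist_force: [0.4, 0.1, -0.4]
finger_gap: 0.0592
grip_force: 33.1
```

Call:
servo_tool:
  increments:
    - {"grip": 0.6,"x": 0,"y": 0,"z": 1.5,"roll": 0}
    - {"grip": 0.6,"x": 0,"y": 0,"z": 1,"roll": 0}
    - {"grip": 0.6,"x": 0,"y": 0,"z": 0,"roll": 0}

```text
clock: 6.62
tcp_pos: [0.5448, -0.058, 0.0116]
orientation: [-0.0, 0.922, 0.388, -0.0]
wrist_force: [-0.3, -0.8, -0.8]
finger_gap: 0.0593
grip_force: 33.1
```

```bash
python3 -c "
from h import *
goto(.5448,-.0578,.797,.010)"
```

```text
t 6.62 tcp [ 0.5448 -0.058   0.0116] psi 0.796 F [-0.3  -0.76 -0.84] Mz -0.052 gap 0.0593 j6 2.09 
 NEED x 0.1 y -0.1 z 1.6 mm roll -0.04 deg
```

Call:
servo_tool:
  increments:
    - {"grip": 0.6,"x": 0,"y": 0,"z": 1.5,"roll": 0}
    - {"grip": 0.6,"x": 0,"y": 0,"z": 0,"roll": 0}
    - {"grip": 0.6,"x": 0,"y": 0,"z": 0,"roll": 0}

```text
clock: 6.87
tcp_pos: [0.5449, -0.058, 0.0102]
orientation: [0.0, 0.922, 0.388, -0.0]
wrist_force: [-0.0, 0.7, -0.5]
finger_gap: 0.0597
grip_force: 33.2
```

Call:
servo_tool:
  increments:
    - {"grip": 0.6,"x": 0,"y": 0,"z": 0.7,"roll": 0}
    - {"grip": 0.6,"x": 0,"y": 0,"z": 0,"roll": 0}
    - {"grip": 0.6,"x": 0,"y": 0,"z": 0,"roll": 0}

```text
clock: 7.12
tcp_pos: [0.545, -0.058, 0.0098]
orientation: [0.0, 0.922, 0.388, 0.0]
wrist_force: [-0.9, -0.3, 1.2]
finger_gap: 0.0595
grip_force: 33.3
```

Contact is at the expected height (TCP 9.8 mm, underside 24 mm). Releasing and rising.

Call:
servo_tool:
  increments:
    - {"grip": 0,"x": 0,"y": 0,"z": 0,"roll": 0}
    - {"grip": 0,"x": 0,"y": 0,"z": 0,"roll": 0}
    - {"grip": 0,"x": 0,"y": 0,"z": 0,"roll": 0}
    - {"grip": 0,"x": 0,"y": 0,"z": 0,"roll": 0}
    - {"grip": 0,"x": 0,"y": 0,"z": -10,"roll": 0}

```text
clock: 7.53
tcp_pos: [0.5434, -0.0576, 0.0182]
orientation: [-0.001, 0.922, 0.388, -0.001]
wrist_force: [-0.9, -0.6, 0.0]
finger_gap: 0.0851
grip_force: 0.0
```

Call:
servo_tool:
  increments:
    - {"grip": 0,"x": 0,"y": 0,"z": -25,"roll": 0}
    - {"grip": 0,"x": 0,"y": 0,"z": -35,"roll": 0}
    - {"grip": 0,"x": 0,"y": 0,"z": -25,"roll": 0}
    - {"grip": 0,"x": 0,"y": 0,"z": -5,"roll": -7}
    - {"grip": 0,"x": 0,"y": 0,"z": 0,"roll": -7}

```text
clock: 7.95
tcp_pos: [0.5471, -0.0585, 0.1134]
orientation: [0.002, 0.866, 0.5, 0.002]
wrist_force: [0.1, -0.3, 0.2]
finger_gap: 0.0854
grip_force: 0.0
```

```bash
python3 -c "
from h import *
from fit import masks,comp,fit
goto(.459,.2255,3.11,.10); im=snap('scene','d1.png',4,(150,150,300,290))
u=w2pix('scene',[.545,-.058,.03]); print(u)
print(fit({'scene':comp(masks(im)['blue'],*u)},(.545,-.058,.797),.024))"
```

```text
t 7.95 tcp [ 0.5471 -0.0585  0.1134] psi 1.046 F [ 0.09 -0.34  0.22] Mz 0.051 gap 0.0854 j6 1.84 
 NEED x 201.7 y -218.5 z 13.4 mm roll -118.23 deg
[230.99003271 227.61288921]
(array([ 0.54424596, -0.05685599,  0.8444873 ]), np.float64(295.15686274509807))
```

View pics/d1.png

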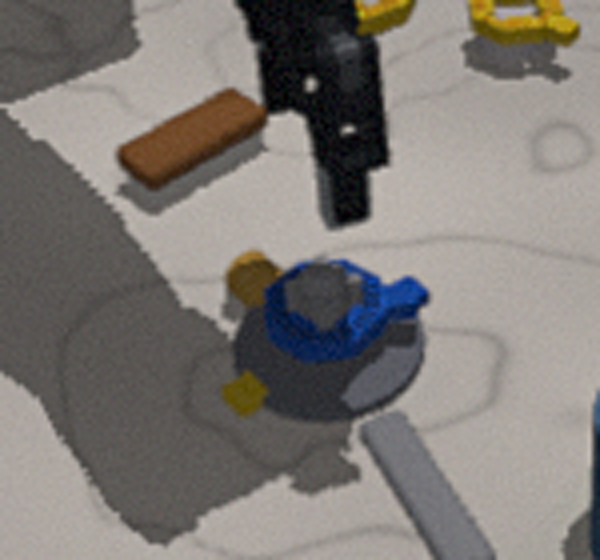

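The blue disc lies flat round the core at (325,310), its tab at (405,295) beside the blue lug. Going for the smaller yellow disc.

Call:
servo_tool:
  increments:
    - {"grip": 0,"x": 15,"y": -17,"z": 0,"roll": 0}
    - {"grip": 0,"x": 25,"y": -27,"z": 0,"roll": 0}
    - {"grip": 0,"x": 26,"y": -28,"z": 0,"roll": 0}
    - {"grip": 0,"x": 26,"y": -28,"z": 0,"roll": 0}
    - {"grip": 0,"x": 26,"y": -28,"z": 0,"roll": 0}

```text
clock: 8.42
tcp_pos: [0.4933, 0.1098, 0.1098]
orientation: [-0.0, 0.869, 0.496, -0.0]
wrist_force: [0.7, -0.2, -0.6]
finger_gap: 0.0854
grip_force: 0.0
```

Call:
servo_tool:
  increments:
    - {"grip": 0,"x": 26,"y": -28,"z": 0,"roll": 0}
    - {"grip": 0,"x": 26,"y": -28,"z": 0,"roll": 0}
    - {"grip": 0,"x": 20,"y": -22,"z": 0,"roll": 0}
    - {"grip": 0,"x": 11,"y": -12,"z": 0,"roll": 0}
    - {"grip": 0,"x": 0,"y": 0,"z": 0,"roll": -6}

```text
clock: 8.83
tcp_pos: [0.4568, 0.2287, 0.1098]
orientation: [-0.001, 0.84, 0.543, -0.0]
wrist_force: [-0.2, -0.3, -0.0]
finger_gap: 0.0852
grip_force: 0.0
```

Call:
servo_tool:
  increments:
    - {"grip": 0,"x": 0,"y": 0,"z": 0,"roll": -7}
    - {"grip": 0,"x": 0,"y": 0,"z": 0,"roll": -7}
    - {"grip": 0,"x": 0,"y": 0,"z": 0,"roll": -7}
    - {"grip": 0,"x": 0,"y": 0,"z": 0,"roll": -7}
    - {"grip": 0,"x": 0,"y": 0,"z": 0,"roll": -7}

```text
clock: 9.25
tcp_pos: [0.4582, 0.2257, 0.1097]
orientation: [-0.0, 0.637, 0.771, -0.0]
wrist_force: [-0.2, -0.1, 0.5]
finger_gap: 0.0855
grip_force: 0.0
```

Call:
servo_tool:
  increments:
    - {"grip": 0,"x": 0,"y": 0,"z": 0,"roll": -7}
    - {"grip": 0,"x": 0,"y": 0,"z": 0,"roll": -7}
    - {"grip": 0,"x": 0,"y": 0,"z": 0,"roll": -7}
    - {"grip": 0,"x": 0,"y": 0,"z": 0,"roll": -7}
    - {"grip": 0,"x": 0,"y": 0,"z": 0,"roll": -7}

```text
clock: 9.67
tcp_pos: [0.4582, 0.2256, 0.1097]
orientation: [-0.0, 0.376, 0.927, -0.0]
wrist_force: [-0.6, -0.5, 0.5]
finger_gap: 0.0854
grip_force: 0.0
```

Call:
servo_tool:
  increments:
    - {"grip": 0,"x": 0,"y": 0,"z": 0,"roll": -7}
    - {"grip": 0,"x": 0,"y": 0,"z": 0,"roll": -7}
    - {"grip": 0,"x": 0,"y": 0,"z": 0,"roll": -7}
    - {"grip": 0,"x": 0,"y": 0,"z": 0,"roll": -7}
    - {"grip": 0,"x": 0,"y": 0,"z": 0,"roll": -7}

```text
clock: 10.08
tcp_pos: [0.4582, 0.2256, 0.1097]
orientation: [-0.0, 0.08, 0.997, -0.0]
wrist_force: [-0.8, 0.6, -0.6]
finger_gap: 0.0855
grip_force: 0.0
```

```bash
python3 -c "
from h import *
from fit import masks,comp,fit
goto(.459,.226,3.107,.014); im=snap('top','y1.png',5,(130,190,230,280))
print(fit({'scene':comp(masks(env.read_camera('scene')[:,:,::-1])['yellow'],280,153)},(.459,.226,-.03),.024))
im=env.read_camera('top')[:,:,::-1]
u=w2pix('top',[.545,-.058,.03]); print(fit({'top':comp(masks(im)['blue'],*u)},(.545,-.058,.8),.024))"
```

```text
t 10.08 tcp [0.4582 0.2256 0.1097] psi 2.981 F [-0.81  0.6  -0.6 ] Mz -0.001 gap 0.0855 j6 0.46 
 NEED x -0.7 y 0.5 z 95.7 mm roll -7.20 deg
(array([ 0.45842574,  0.22780071, -0.10002987]), np.float64(49.537254901960786))
(array([ 0.5449778 , -0.05793407,  0.80163792]), np.float64(26.352941176470587))
```

View pics/y1.png

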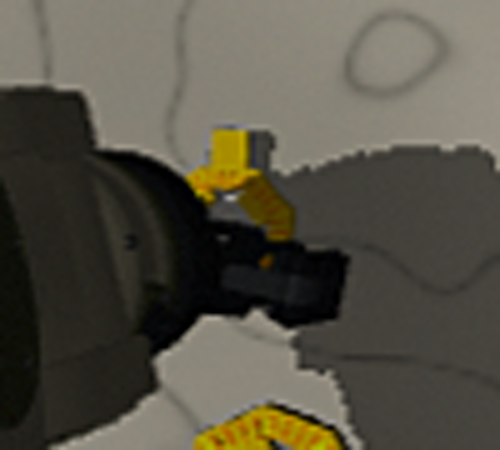

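The yellow tab is at (230,150) with the right-hand finger at (300,280), so it's aligned. Blue is confirmed home by the top fit: (0.545,-0.058), 0.80 rad. Descending, with a slightly higher grip so the tips clear the blue disc later.

Call:
servo_tool:
  increments:
    - {"grip": 0,"x": 0,"y": 0,"z": 20,"roll": -7}
    - {"grip": 0,"x": 0,"y": 0,"z": 30,"roll": 0}
    - {"grip": 0,"x": 0,"y": 0,"z": 25,"roll": 0}
    - {"grip": 0,"x": 0,"y": 0,"z": 13,"roll": 0}
    - {"grip": 0,"x": 0,"y": 0,"z": 5,"roll": 0}

```text
clock: 10.65
tcp_pos: [0.4564, 0.225, 0.0142]
orientation: [-0.002, 0.023, 1.0, -0.001]
wrist_force: [-0.2, 0.3, 0.6]
finger_gap: 0.0854
grip_force: 0.0
```

Call:
servo_tool:
  increments:
    - {"grip": 0,"x": -0.5,"y": 0.5,"z": 0,"roll": 0}
    - {"grip": 0,"x": 0,"y": 0,"z": 0,"roll": 0}

```text
clock: 10.82
tcp_pos: [0.4595, 0.2264, 0.0171]
orientation: [0.0, 0.022, 1.0, 0.0]
wrist_force: [0.2, -0.3, 0.4]
finger_gap: 0.0858
grip_force: 0.0
```

```bash
python3 -c "
from h import *
goto(.459,.226,3.107,.017)"
```

```text
t 10.82 tcp [0.4595 0.2264 0.0171] psi 3.098 F [ 0.21 -0.31  0.36] Mz -0.014 gap 0.0858 j6 0.34 
 NEED x 0.5 y -0.4 z 0.1 mm roll -0.50 deg
```

Call:
servo_tool:
  increments:
    - {"grip": 0.6,"x": 0,"y": 0,"z": 0,"roll": 0}
    - {"grip": 0.6,"x": 0,"y": 0,"z": 0,"roll": 0}
    - {"grip": 0.6,"x": 0,"y": 0,"z": 0,"roll": 0}
    - {"grip": 0.6,"x": 0,"y": 0,"z": 0,"roll": 0}
    - {"grip": 0.6,"x": 0,"y": 0,"z": 0,"roll": 0}
  grip_force: 30

```text
clock: 11.23
tcp_pos: [0.4601, 0.2265, 0.018]
orientation: [0.001, 0.021, 1.0, 0.0]
wrist_force: [-0.7, -0.5, 6.1]
finger_gap: 0.0593
grip_force: 32.4
```

```bash
python3 -c "
from h import *
goto(.545,-.058,3.107,.105)"
```

```text
t 11.23 tcp [0.4601 0.2265 0.018 ] psi 3.1 F [-0.73 -0.53  6.09] Mz -0.012 gap 0.0593 j6 0.34 
 NEED x -96.7 y -280.7 z -87.0 mm roll -0.41 deg
```

Call:
servo_tool:
  increments:
    - {"grip": 0.6,"x": 0,"y": 0,"z": -20,"roll": 0}
    - {"grip": 0.6,"x": 0,"y": 0,"z": -30,"roll": 0}
    - {"grip": 0.6,"x": 0,"y": 0,"z": -27,"roll": 0}
    - {"grip": 0.6,"x": -5,"y": -14,"z": -10,"roll": 0}
    - {"grip": 0.6,"x": -9.5,"y": -27,"z": 0,"roll": 0}

```text
clock: 11.65
tcp_pos: [0.4738, 0.1866, 0.1074]
orientation: [0.003, 0.019, 1.0, 0.001]
wrist_force: [0.5, 0.4, -0.3]
finger_gap: 0.0596
grip_force: 33.2
```

Call:
servo_tool:
  increments:
    - {"grip": 0.6,"x": -12,"y": -36,"z": 0,"roll": 0}
    - {"grip": 0.6,"x": -12.5,"y": -36,"z": 0,"roll": 0}
    - {"grip": 0.6,"x": -12.5,"y": -36,"z": 0,"roll": 0}
    - {"grip": 0.6,"x": -12.5,"y": -36,"z": 0,"roll": 0}
    - {"grip": 0.6,"x": -12.5,"y": -36,"z": 0,"roll": 0}

```text
clock: 12.07
tcp_pos: [0.5266, 0.0005, 0.1041]
orientation: [0.001, 0.021, 1.0, -0.0]
wrist_force: [0.7, 0.2, -0.8]
finger_gap: 0.059
grip_force: 33.1
```

Call:
servo_tool:
  increments:
    - {"grip": 0.6,"x": -12,"y": -36,"z": 0,"roll": 0}
    - {"grip": 0.6,"x": -8.2,"y": -23.7,"z": 0,"roll": 0}
    - {"grip": 0.6,"x": 0,"y": 0,"z": 0,"roll": 5}
    - {"grip": 0.6,"x": 0,"y": 0,"z": 0,"roll": 7}
    - {"grip": 0.6,"x": 0,"y": 0,"z": 0,"roll": 7}

```text
clock: 12.48
tcp_pos: [0.5441, -0.0593, 0.1038]
orientation: [0.0, 0.189, 0.982, -0.0]
wrist_force: [0.6, 0.4, -0.4]
finger_gap: 0.0593
grip_force: 33.1
```

Call:
servo_tool:
  increments:
    - {"grip": 0.6,"x": 0,"y": 0,"z": 0,"roll": 7}
    - {"grip": 0.6,"x": 0,"y": 0,"z": 0,"roll": 7}
    - {"grip": 0.6,"x": 0,"y": 0,"z": 0,"roll": 7}
    - {"grip": 0.6,"x": 0,"y": 0,"z": 0,"roll": 7}
    - {"grip": 0.6,"x": 0,"y": 0,"z": 0,"roll": 7}

```text
clock: 12.9
tcp_pos: [0.544, -0.0583, 0.1039]
orientation: [0.0, 0.475, 0.88, 0.0]
wrist_force: [0.1, 0.6, -0.8]
finger_gap: 0.059
grip_force: 33.1
```

Call:
servo_tool:
  increments:
    - {"grip": 0.6,"x": 0,"y": 0,"z": 0,"roll": 7}
    - {"grip": 0.6,"x": 0,"y": 0,"z": 0,"roll": 7}
    - {"grip": 0.6,"x": 0,"y": 0,"z": 0,"roll": 7}
    - {"grip": 0.6,"x": 0,"y": 0,"z": 0,"roll": 7}
    - {"grip": 0.6,"x": 0,"y": 0,"z": 0,"roll": 7}

```text
clock: 13.32
tcp_pos: [0.544, -0.0583, 0.1039]
orientation: [0.0, 0.718, 0.696, 0.0]
wrist_force: [-0.4, 0.2, -0.7]
finger_gap: 0.0593
grip_force: 33.1
```

Call:
servo_tool:
  increments:
    - {"grip": 0.6,"x": 0,"y": 0,"z": 0,"roll": 7}
    - {"grip": 0.6,"x": 0,"y": 0,"z": 0,"roll": 7}
    - {"grip": 0.6,"x": 0,"y": 0,"z": 0,"roll": 7}
    - {"grip": 0.6,"x": 0,"y": 0,"z": 0,"roll": 7}
    - {"grip": 0.6,"x": 0,"y": 0,"z": 0,"roll": 7}

```text
clock: 13.73
tcp_pos: [0.544, -0.0583, 0.1039]
orientation: [0.0, 0.894, 0.448, 0.0]
wrist_force: [0.4, -0.4, -0.1]
finger_gap: 0.0595
grip_force: 33.1
```

```bash
python3 -c "
from h import *
goto(.545,-.058,.8016,.060); snap('scene','e1.png',4,(150,150,300,290))"
```

```text
t 13.73 tcp [ 0.544  -0.0583  0.1039] psi 0.93 F [ 0.42 -0.41 -0.14] Mz -0.048 gap 0.0595 j6 1.96 
 NEED x 0.8 y 0.6 z 43.9 mm roll 7.33 deg
```

View pics/e1.png

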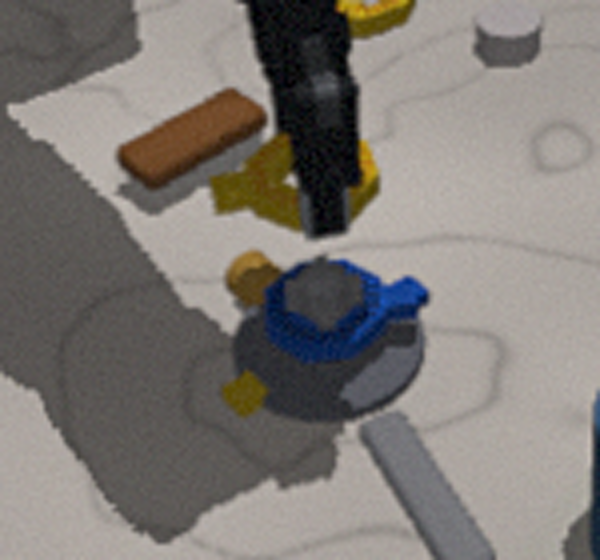

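The yellow disc is held level at (320,190), its tab at (235,195) pointing away from the blue tab. Lowering it.

Call:
servo_tool:
  increments:
    - {"grip": 0.6,"x": 0.8,"y": 0.4,"z": 10,"roll": 6}
    - {"grip": 0.6,"x": 0,"y": 0,"z": 20,"roll": 0}
    - {"grip": 0.6,"x": 0,"y": 0,"z": 14,"roll": 0}
    - {"grip": 0.6,"x": 0,"y": 0,"z": 6,"roll": 0}
    - {"grip": 0.6,"x": 0,"y": 0,"z": 2,"roll": 0}

```text
clock: 14.2
tcp_pos: [0.5438, -0.0577, 0.0505]
orientation: [-0.001, 0.915, 0.404, -0.001]
wrist_force: [-0.1, 0.3, -0.0]
finger_gap: 0.0589
grip_force: 33.1
```

Call:
servo_tool:
  increments:
    - {"grip": 0.6,"x": 0,"y": 0,"z": 1,"roll": 0}
    - {"grip": 0.6,"x": 0,"y": 0,"z": 0,"roll": 0}
    - {"grip": 0.6,"x": 0,"y": 0,"z": 0,"roll": 0}

```text
clock: 14.45
tcp_pos: [0.5455, -0.0581, 0.0515]
orientation: [0.001, 0.915, 0.404, 0.001]
wrist_force: [0.5, -0.6, -0.3]
finger_gap: 0.0593
grip_force: 33.1
```

```bash
python3 -c "
from h import *
goto(.545,-.058,.8016,.044)"
```

```text
t 14.45 tcp [ 0.5455 -0.0581  0.0515] psi 0.832 F [ 0.46 -0.62 -0.34] Mz -0.016 gap 0.0593 j6 2.06 
 NEED x -0.3 y -0.4 z 7.5 mm roll 1.73 deg
```

Call:
servo_tool:
  increments:
    - {"grip": 0.6,"x": -0.2,"y": -0.2,"z": 3,"roll": 1.7}
    - {"grip": 0.6,"x": 0,"y": 0,"z": 2,"roll": 0}
    - {"grip": 0.6,"x": 0,"y": 0,"z": 1.5,"roll": 0}
    - {"grip": 0.6,"x": 0,"y": 0,"z": 0,"roll": 0}

```text
clock: 14.78
tcp_pos: [0.5445, -0.0579, 0.0441]
orientation: [0.0, 0.921, 0.391, 0.0]
wrist_force: [0.6, -0.8, -0.1]
finger_gap: 0.0592
grip_force: 33.1
```

Call:
servo_tool:
  increments:
    - {"grip": 0.6,"x": 0,"y": 0,"z": 1,"roll": 0}
    - {"grip": 0.6,"x": 0,"y": 0,"z": 1,"roll": 0}
    - {"grip": 0.6,"x": 0,"y": 0,"z": 0,"roll": 0}

```text
clock: 15.03
tcp_pos: [0.5444, -0.0579, 0.042]
orientation: [0.0, 0.921, 0.39, -0.0]
wrist_force: [0.6, -0.1, -0.3]
finger_gap: 0.0592
grip_force: 33.1
```

Call:
servo_tool:
  increments:
    - {"grip": 0.6,"x": 0,"y": 0,"z": 1,"roll": 0}
    - {"grip": 0.6,"x": 0,"y": 0,"z": 1,"roll": 0}
    - {"grip": 0.6,"x": 0,"y": 0,"z": 0,"roll": 0}

```text
clock: 15.28
tcp_pos: [0.5444, -0.0579, 0.0398]
orientation: [-0.0, 0.921, 0.39, -0.0]
wrist_force: [0.9, -0.5, 0.0]
finger_gap: 0.0592
grip_force: 33.1
```

```bash
python3 -c "
from h import *
goto(.545,-.058,.8016,.030)"
```

```text
t 15.28 tcp [ 0.5444 -0.0579  0.0398] psi 0.802 F [ 0.91 -0.48  0.04] Mz 0.029 gap 0.0592 j6 2.09 
 NEED x 0.4 y 0.5 z 9.8 mm roll 0.00 deg
```

Call:
servo_tool:
  increments:
    - {"grip": 0.6,"x": 0.2,"y": 0.2,"z": 1,"roll": 0}
    - {"grip": 0.6,"x": 0,"y": 0,"z": 1,"roll": 0}
    - {"grip": 0.6,"x": 0,"y": 0,"z": 0,"roll": 0}

```text
clock: 15.53
tcp_pos: [0.5447, -0.0579, 0.0378]
orientation: [-0.0, 0.921, 0.39, -0.0]
wrist_force: [0.0, 1.0, -0.3]
finger_gap: 0.0587
grip_force: 33.1
```

Call:
servo_tool:
  increments:
    - {"grip": 0.6,"x": 0,"y": 0,"z": 1,"roll": 0}
    - {"grip": 0.6,"x": 0,"y": 0,"z": 1,"roll": 0}
    - {"grip": 0.6,"x": 0,"y": 0,"z": 0,"roll": 0}

```text
clock: 15.78
tcp_pos: [0.5446, -0.0579, 0.0359]
orientation: [-0.0, 0.921, 0.39, -0.0]
wrist_force: [-0.5, 0.7, -0.1]
finger_gap: 0.0591
grip_force: 33.1
```

Call:
servo_tool:
  increments:
    - {"grip": 0.6,"x": 0,"y": 0,"z": 1,"roll": 0}
    - {"grip": 0.6,"x": 0,"y": 0,"z": 1,"roll": 0}
    - {"grip": 0.6,"x": 0,"y": 0,"z": 1,"roll": 0}
    - {"grip": 0.6,"x": 0,"y": 0,"z": 0,"roll": 0}

```text
clock: 16.12
tcp_pos: [0.5446, -0.0579, 0.0328]
orientation: [-0.0, 0.921, 0.39, -0.0]
wrist_force: [-0.3, -0.1, 0.0]
finger_gap: 0.0592
grip_force: 33.1
```

Call:
servo_tool:
  increments:
    - {"grip": 0.6,"x": 0,"y": 0,"z": 1,"roll": 0}
    - {"grip": 0.6,"x": 0,"y": 0,"z": 1,"roll": 0}
    - {"grip": 0.6,"x": 0,"y": 0,"z": 0,"roll": 0}

```text
clock: 16.37
tcp_pos: [0.5449, -0.0579, 0.031]
orientation: [0.0, 0.921, 0.39, 0.0]
wrist_force: [-0.2, 0.2, 0.9]
finger_gap: 0.059
grip_force: 33.7
```

Call:
servo_tool:
  increments:
    - {"grip": 0.6,"x": 0,"y": 0,"z": 1,"roll": 0}
    - {"grip": 0.6,"x": 0,"y": 0,"z": 0,"roll": 0}
    - {"grip": 0.6,"x": 0,"y": 0,"z": 0,"roll": 0}

```text
clock: 16.62
tcp_pos: [0.545, -0.058, 0.0303]
orientation: [0.0, 0.921, 0.39, 0.0]
wrist_force: [-0.1, 0.6, 0.1]
finger_gap: 0.0594
grip_force: 33.6
```

```bash
python3 -c "
from h import *
goto(.545,-.058,.8016,.030)"
```

```text
t 16.62 tcp [ 0.545  -0.058   0.0303] psi 0.802 F [-0.1   0.6   0.09] Mz 0.06 gap 0.0594 j6 2.09 
 NEED x -0.0 y 0.0 z 0.3 mm roll 0.00 deg
```

Height matches home. Releasing, rising and stepping aside towards the robot to look.

Call:
servo_tool:
  increments:
    - {"grip": 0,"x": 0,"y": 0,"z": 0,"roll": 0}
    - {"grip": 0,"x": 0,"y": 0,"z": 0,"roll": 0}
    - {"grip": 0,"x": 0,"y": 0,"z": 0,"roll": 0}
    - {"grip": 0,"x": 0,"y": 0,"z": 0,"roll": 0}
    - {"grip": 0,"x": 0,"y": 0,"z": -10,"roll": 0}

```text
clock: 17.03
tcp_pos: [0.5432, -0.0575, 0.0386]
orientation: [-0.001, 0.921, 0.39, -0.001]
wrist_force: [0.2, 0.1, -1.1]
finger_gap: 0.0852
grip_force: 0.0
```

Call:
servo_tool:
  increments:
    - {"grip": 0,"x": 0,"y": 0,"z": -25,"roll": 0}
    - {"grip": 0,"x": 0,"y": 0,"z": -35,"roll": 0}
    - {"grip": 0,"x": 0,"y": 0,"z": -25,"roll": 0}
    - {"grip": 0,"x": 0,"y": 20,"z": -20,"roll": 0}
    - {"grip": 0,"x": 0,"y": 30,"z": 0,"roll": 0}

```text
clock: 17.45
tcp_pos: [0.5823, -0.092, 0.1515]
orientation: [0.002, 0.92, 0.391, 0.003]
wrist_force: [1.4, -0.6, -0.4]
finger_gap: 0.0857
grip_force: 0.0
```

Call:
servo_tool:
  increments:
    - {"grip": 0,"x": 0,"y": 35,"z": 0,"roll": 0}
    - {"grip": 0,"x": 0,"y": 35,"z": 0,"roll": 0}
    - {"grip": 0,"x": 0,"y": 35,"z": 0,"roll": 0}
    - {"grip": 0,"x": 0,"y": 25,"z": 0,"roll": 0}
    - {"grip": 0,"x": 0,"y": 0,"z": 0,"roll": 0}

```text
clock: 17.87
tcp_pos: [0.679, -0.188, 0.151]
orientation: [0.005, 0.921, 0.389, 0.004]
wrist_force: [-5.2, 2.2, 15.9]
finger_gap: 0.0854
grip_force: 10.8
```

```bash
python3 -c "
from h import *
from fit import masks,comp,fit
goto(.545,-.058,.8016,.030); im=snap('scene','f1.png',4,(150,150,300,290)); t=env.read_camera('top')[:,:,::-1]
cv2.imwrite('pics/ft.png',cv2.convertScaleAbs(t[160:260,240:370],alpha=1.5))
for n,i in(('top',t),('scene',im)):
  for z in (.034,.036,.039): print(n,z,fit({n:comp(masks(i)['yellow'],*w2pix(n,[.545,-.058,.045]))},(.545,-.058,-2.34),z))"
```

```text
t 17.87 tcp [ 0.679 -0.188  0.151] psi 0.799 F [-5.18  2.18 15.9 ] Mz -0.106 gap 0.0854 j6 1.96 
 NEED x -0.3 y -186.7 z 121.0 mm roll -0.17 deg
top 0.034 (array([ 0.54509493, -0.05851849, -2.3305542 ]), np.float64(30.313725490196077))
top 0.036 (array([ 0.54478579, -0.05840812, -2.34073625]), np.float64(31.686274509803923))
top 0.039 (array([ 0.5449246 , -0.05764548, -2.3276016 ]), np.float64(33.51372549019608))
scene 0.034 (array([ 0.49381133, -0.05737606, -0.73010818]), np.float64(542.843137254902))
scene 0.036 (array([ 0.50482768, -0.05133675, -1.05440656]), np.float64(561.3921568627451))
scene 0.039 (array([ 0.51358818, -0.059602  , -1.37322532]), np.float64(584.8117647058823))
```

View pics/f1.png

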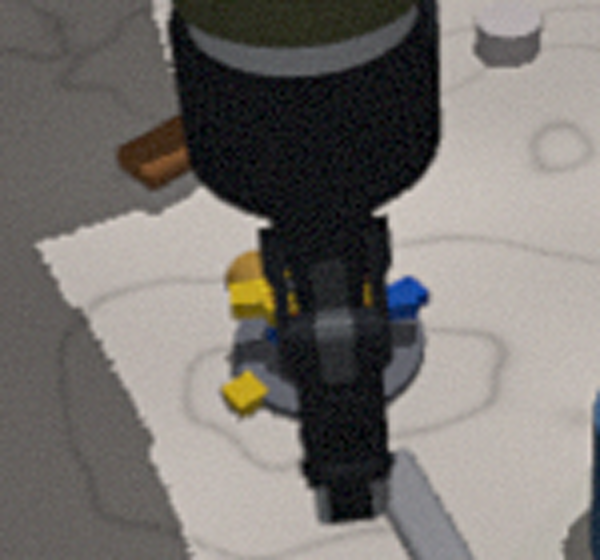

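I moved the wrong way. Tool +y points away from the robot here, and a finger is touching the dispenser's lever (about (400,480)). Backing off along the same path.

Call:
servo_tool:
  increments:
    - {"grip": 0,"x": 0,"y": -5,"z": 0,"roll": 0}
    - {"grip": 0,"x": 0,"y": -10,"z": 0,"roll": 0}
    - {"grip": 0,"x": 0,"y": -20,"z": 0,"roll": 0}
    - {"grip": 0,"x": 0,"y": -30,"z": 0,"roll": 0}
    - {"grip": 0,"x": 0,"y": -30,"z": 0,"roll": 0}

```text
clock: 18.38
tcp_pos: [0.6053, -0.1168, 0.1455]
orientation: [0.0, 0.921, 0.39, 0.0]
wrist_force: [0.3, 0.6, -0.7]
finger_gap: 0.0857
grip_force: 0.0
```

Call:
servo_tool:
  increments:
    - {"grip": 0,"x": -10,"y": -30,"z": -10,"roll": 0}
    - {"grip": 0,"x": -25,"y": -25,"z": -10,"roll": 0}
    - {"grip": 0,"x": -30,"y": -15,"z": 0,"roll": 0}
    - {"grip": 0,"x": -30,"y": 0,"z": 0,"roll": 0}
    - {"grip": 0,"x": -30,"y": 0,"z": 0,"roll": 0}

```text
clock: 18.8
tcp_pos: [0.4672, -0.1577, 0.1664]
orientation: [0.001, 0.92, 0.391, 0.0]
wrist_force: [0.8, -0.3, 0.2]
finger_gap: 0.0851
grip_force: 0.0
```

Call:
servo_tool:
  increments:
    - {"grip": 0,"x": -30,"y": 0,"z": 0,"roll": 0}
    - {"grip": 0,"x": -10,"y": 0,"z": 0,"roll": 0}
    - {"grip": 0,"x": 0,"y": 0,"z": 0,"roll": 0}

```text
clock: 19.05
tcp_pos: [0.4396, -0.1882, 0.1659]
orientation: [0.0, 0.921, 0.389, 0.0]
wrist_force: [0.4, -0.5, 0.1]
finger_gap: 0.0855
grip_force: 0.0
```

```bash
python3 -c "
from h import *
from fit import masks,comp,fit
goto(.545,-.058,.8016,.030); im=snap('scene','g1.png',1.5); t=env.read_camera('top')[:,:,::-1]
cv2.imwrite('pics/gt.png',t)
a=cv2.imread('pics/raw_scene.png'); h=lambda i:cv2.moments(cv2.inRange(cv2.cvtColor(i,cv2.COLOR_BGR2HSV),(45,80,20),(85,255,255))[285:384,200:320],True)
for i in(a,im): m=h(i); print('soap',m['m10']/m['m00'],m['m01']/m['m00'])
for z in (.033,.036,.039): print(z,fit({'scene':comp(masks(im)['yellow'],*w2pix('scene',[.545,-.058,.045]))},(.545,-.058,-2.34),z))"
```

```text
t 19.05 tcp [ 0.4396 -0.1882  0.1659] psi 0.798 F [ 0.4  -0.46  0.05] Mz -0.006 gap 0.0855 j6 1.77 
 NEED x 166.8 y -15.4 z 135.9 mm roll -0.19 deg
soap 64.18963068181819 57.24183238636363
soap 64.05051218650654 57.261744966442954
0.033 (array([ 0.54068961, -0.05394875, -2.42264374]), np.float64(42.30196078431373))
0.036 (array([ 0.54266591, -0.05615551, -2.40755311]), np.float64(45.84313725490196))
0.039 (array([ 0.54515411, -0.05844702, -2.41054761]), np.float64(50.03529411764706))
```

View pics/g1.png

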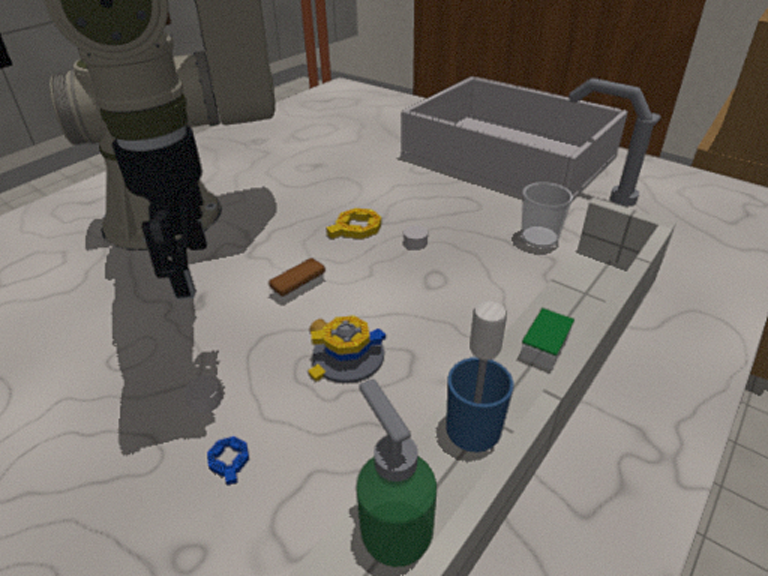

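The soap dispenser hasn't moved: its image centroid is the same within 0.2 px. The yellow disc sits flat on the blue at (345,335) with the tabs opposed. Both fits and the contact heights agree with home, and the arm is clear, so I'm handing in.

```bash
python3 -c "
from h import *
print(env.hand_in())"
```

```text
the job is handed in; nothing more can be done
None
```

I handed the job in at about 19 s: the blue disc is on the seat, the yellow disc is on it with its tab opposite, and both are released. Contact heights and camera fits put both fully home, but I did no final press test, and the result came back without a verdict. While backing away I briefly touched the soap dispenser's lever (about 17 N), but the images show it did not move.

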